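Weigh the missing foot block and complete the kit

ROBOT

A 6-joint arm with a two-finger parallel gripper is mounted at the origin on the work surface. World frame = base frame: x ahead of the robot, y to its left, z up, the work surface at z = 0. Lengths are in m, angles in rad, forces in N, time in s.
With the tool pointing down it reaches from about 0.35 to 0.95 m from the base axis. Payload 17.4 kg.
Tool frame: the origin (TCP) lies between the finger pads; the fingertips stand 14 mm ahead of it and the grasp point (between the pads) lies 5 mm behind it; z points along the fingers, y is the line along which they close (so a half turn about z gives the same grasp; the last joint's range is limited). The gripper opens to 93 mm and grips with 3 to 60 N. Pads are 15 mm wide; open, the fingers measure 128 mm over their backs; the gripper's body (75 mm by 188 mm) begins 65 mm behind the grasp point.
Start: joints at [1.144, 0.116, 1.442, -0, 1.584, -0.038], TCP at [0.256, 0.625, 0.233] pointing down, gripper open.
Joint ranges: [-2.83, 2.83], [-0.83, 2.19], [0.07, 2.5], [-1.14, 4.28], [0.01, 3], [-2.97, 2.97]. Speed limits (rad/s): [1.89, 1.89, 2.22, 3.14, 3.14, 3.14].

INTERFACE

Orientations are given as a unit quaternion [x, y, z, w].
In Python, from rig import arm gives the robot as it stands.
- The arm moves only by the shell command python3 -m inch 'ROWS' [FORCE]. ROWS is JSON, one flat list of numbers, 7 for each row, row after row: the finger opening in mm, from 0 to 93, then the shift along the tool's x, y, z in mm, then the turn, a rotation vector about the tool's x, y, z in rad. In form: [hand, tx, ty, tz, rx, ry, rz, hand, tx, ty, tz, rx, ry, rz, ...]. A call has 1 to 8 rows; each row is the pose to reach, as a shift and turn from the pose commanded when the call began, along the tool's axes at that moment; what a row does not reach only later rows make up. A row lasts 1/8 s, in which the tool goes at most 62.5 mm and 10.7 degrees, less where a joint would pass 70% of its speed; a pose out of reach is approached as far as the arm can. A call with a gripper value outside its range is refused whole. The fingers move at their own pace and stop on an object; FORCE is the grip in N (left out, the last holds). Time passes only in rows, so rows that repeat a pose let the fingers close. It gives the time, the measured TCP pose, the force, the opening and the grip force at its end, in the units of the state.
- arm.get_state(): the state, without advancing time (a new reading comes with each control period).
- arm.grab_frame(name): name is "side" or "top"; returns a dict with "pixels" (480x640x3 uint8, blue, green, red), "mtx" (3x3 intrinsics, pixels), "rvec" (rotation vector, rad) and "tvec" (3), from world to camera coordinates, as OpenCV has them. Camera axes: x right, y down, z forward; pixel columns grow to the right and rows downward; lengths in m; the calibration is good to about 2 mm. A picture is of the moment at which its call begins. There is no depth.
- arm.finish_job(): hands the job in; it is judged then, once.
The state is a dict: "time": time; "joint_positions": joint angles; "qvel": joint speeds; "effort": joint torques, N m; "eef_pos": TCP position; "ee_rot": TCP orientation; "contact_force": force on the tool from outside, world axes, zero at the start; "torque": the same for the moment, N m; "grip_width": finger opening in m; "gripper_force": force on a finger pad.
Only numpy, scipy, OpenCV 4.12 (cv2) and the standard library are available. Lean on these libraries where they do the work, as an engineer would, in place of code of your own. Each camera call takes 0.05 s, during which the arm holds its last target. There are 200 camera calls.

TASK

The kit tray should hold one foot block of each of the three patterns (low, tall, stepped), but one pattern is missing: take a block of the missing pattern out of the rack and stand it, base down, in the middle of the scale's pan, let go and let it settle for a second, without ever pushing the pan down to its stop. Then take it by its sides and put it flat in the tray's empty pocket. Leave the other blocks in their places and do not push over or shift the bottle, the jar or the tape measure.

Things in the scene. Friction and masses are not known exactly. Their poses are not given: they have to be found in the camera images.
- tray: fixed wooden kit tray, 46 (x) x 238 (y) x 60 mm; origin under its centre. 3 pockets in a row, centres y = -76, 0, +76, each 36 (x) x 66 (y), floor at z = 8. 10 mm walls, 60 high, close their y ends; x sides are open above 5 mm thick rims (top z = 14), so blocks are gripped here across their 30 mm width. Two pockets hold a block at the start, one is empty
- rack: fixed plywood rack, 170 (x) x 50 (y) x 60 mm; origin under its centre. 4 slots at x = -60, -20, 20, 60, each 34 wide, floor at z = 8, parted by fins 6 thick, 40 long (y), up to z = 60. Each holds a block, its 60 mm length along y, sticking 10 mm out of the fins at both ends: blocks are gripped here by their ends
- pan_top (a point): centre of the top of the round steel pan (130 mm across, 5 mm thick) of a grey bench scale, body 150 x 150, 42 high; the empty pan's top is 63 mm above the table
- pan (a joint): how far the sprung pan has sunk, m: 0 empty, about 0.001 to 0.003 with a block on it, stop at 0.015 (spring 450 N/m)
- low_1: plain low foot block of brown hardwood, 30 (its x) x 60 (its y) x 26 high (mm); one of two alike, may be in tray or rack. About 70 g. Origin: centre of the underside.
- low_2: plain low foot block of brown hardwood, 30 (its x) x 60 (its y) x 26 high (mm); one of two alike, may be in tray or rack. About 70 g. Origin: centre of the underside.
- tall_1: plain tall foot block of brown hardwood, 30 (its x) x 60 (its y) x 50 high (mm); one of two alike, may be in tray or rack. About 100 g. Origin: centre of the underside.
- tall_2: plain tall foot block of brown hardwood, 30 (its x) x 60 (its y) x 50 high (mm); one of two alike, may be in tray or rack. About 100 g. Origin: centre of the underside.
- step_1: stepped foot block of brown hardwood, 30 (its x) x 60 (its y); the half on its +y side is 50 high, the other half 26 (mm); one of two alike, may be in tray or rack. About 85 g. Origin: centre of the underside.
- step_2: stepped foot block of brown hardwood, 30 (its x) x 60 (its y); the half on its +y side is 50 high, the other half 26 (mm); one of two alike, may be in tray or rack. About 85 g. Origin: centre of the underside.
- glue_bottle: white glue bottle with an orange cap, 56 across, 150 high, standing; bystander. Origin: centre of the underside
- jar: glass jar, 66 across, 75 high, standing; bystander. Origin: centre of the underside
- tape: tape measure lying flat, 66 (x) x 70 (y) x 34 high, black with a steel rim; bystander. Origin: centre of the underside
There are look-alikes about, which are no part of the job. What is shaped like the low_1 but white is not meant.

How it is judged:
By the outcome, as a careful person would: the job done as asked, in the order asked, and still so for the second after the job is handed in, with the robot touching nothing.
It also fails if it takes over 69 s, if anything falls off the work surface, if the arm or the gripper's body presses on something with over 40 N, if the wrist force passes 120 N, or if a joint passes its speed limit or range.

## Working session

There is one attempt and no reset: what is moved stays moved. The work goes in short steps, Python scripts to look and compute and a shell command to move; the robot and the scene stay as the last step left them, time stands still between calls to the robot, and variables do not carry over. Pictures are saved under pics/ and viewed, at most 10 in all, crops included, and the job is handed in when it is done.

```bash
mkdir -p pics
cat > h.py <<'E'
import numpy as np, cv2, pickle, sys
from rig import arm
from scipy.spatial.transform import Rotation as R
def snap(n,tag):
    f=arm.grab_frame(n); cv2.imwrite(f'pics/{tag}.png',f['pixels']); pickle.dump(f,open(f'{tag}.pkl','wb')); return f
def load(tag): return pickle.load(open(f'{tag}.pkl','rb'))
def proj(f,P): return cv2.projectPoints(np.float64(P).reshape(-1,1,3),np.float64(f['rvec']),np.float64(f['tvec']),np.float64(f['mtx']),None)[0].reshape(-1,2)
def at(f,uv,z):
    Rm=cv2.Rodrigues(np.float64(f['rvec']))[0]; t=np.float64(f['tvec']).ravel()
    c=-Rm.T@t; d=Rm.T@np.linalg.inv(f['mtx'])@np.array([uv[0],uv[1],1.]); return c+d*(z-c[2])/d[2]
def totool(p):  # world displacement target -> tool axes, mm
    s=arm.get_state(); r=R.from_quat(s['ee_rot']); return r.inv().apply(np.array(p)-s['eef_pos'])*1000
def crop(f,x0,y0,x1,y1,k,tag): cv2.imwrite(f'pics/{tag}.png',cv2.resize(f['pixels'][y0:y1,x0:x1],None,fx=k,fy=k,interpolation=cv2.INTER_CUBIC))
E
python3 - <<'E'
from h import *
snap('top','t0'); snap('side','s0'); s=arm.get_state(); print(s['eef_pos'],R.from_quat(s['ee_rot']).as_matrix().round(3),s['time'])
E
```

```text
[0.25581543 0.62445856 0.23199241] [[-0.925  0.379 -0.   ]
 [ 0.379  0.925 -0.001]
 [ 0.    -0.001 -1.   ]] 0.1
```

View pics/t0.png

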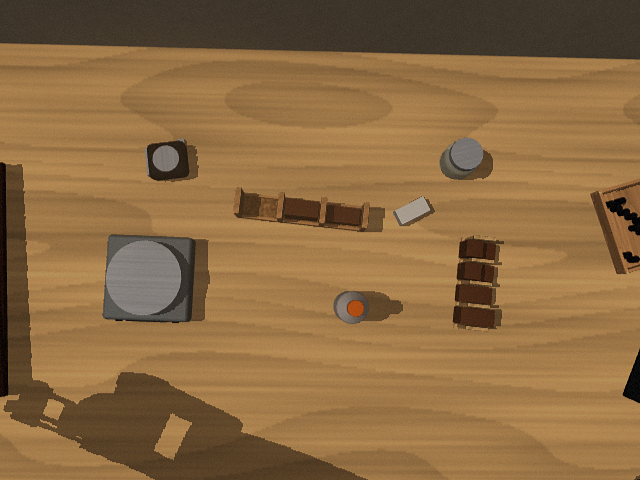

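View pics/s0.png

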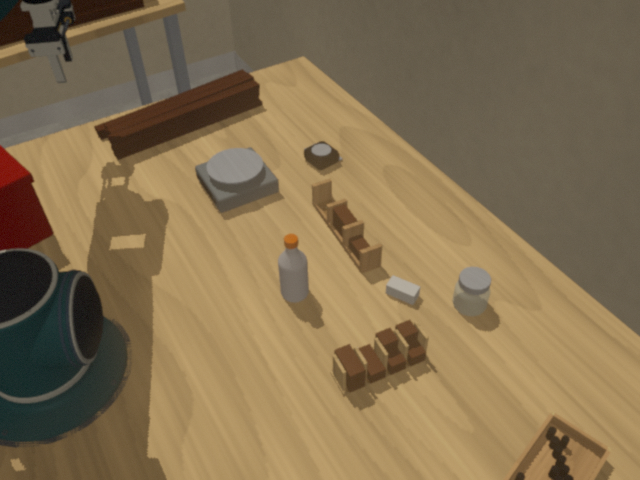

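The top view shows the tray at about (302,209), with its left pocket (260,206) empty, and the rack at (477,284) holding four blocks. It also shows the scale (145,278), bottle (352,307), jar (463,157), tape (167,160) and the white decoy (413,210). The side view shows the tray blocks near (345,217) and (362,247), and the rack blocks near (350,365), (372,362), (391,350) and (411,342). Next I'll enlarge these areas.

Run:
```python
from h import *
t=load('t0')['pixels'];s=load('s0')['pixels']
def c(p,x,y,w,h,k): return cv2.resize(p[y:y+h,x:x+w],(400,300),interpolation=cv2.INTER_CUBIC)
im=np.vstack([np.hstack([c(s,305,175,100,100,0)[:, :],c(s,325,310,120,90,0)]),np.hstack([c(t,230,165,160,120,0),c(t,410,225,140,105,0)])])
im=np.clip(im.astype(float)*1.6,0,255).astype(np.uint8)
cv2.imwrite('pics/c0.png',im)
```

```text
(no output)
```

View pics/c0.png

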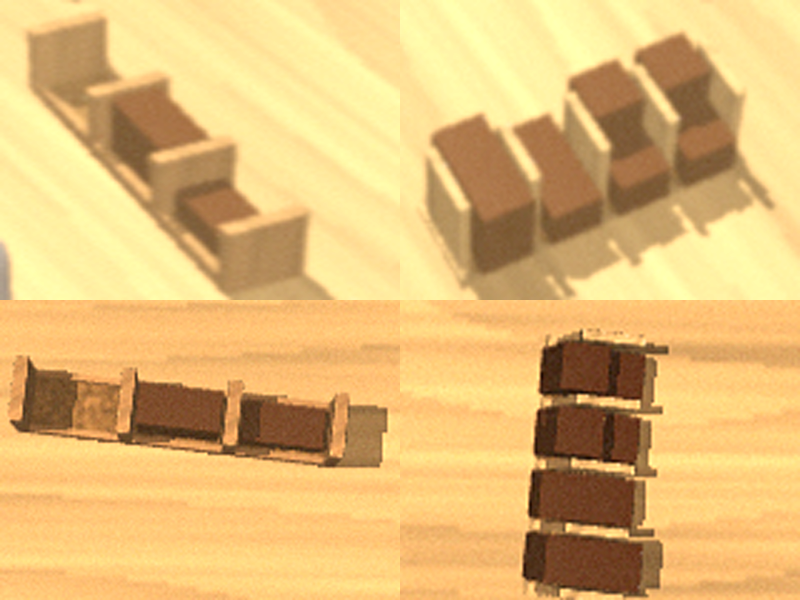

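Run:
```python
from h import *
t=load('t0')
a=lambda X,Y:(410+(X-400)/2.857,225+(Y-300)/2.857)
b=lambda X,Y:(230+X/2.5,165+(Y-300)/2.5)
p=lambda n,uv,z:print(n,np.round(uv,1),at(t,uv,z).round(4))
for c in [(548,533),(643,540),(640,587),(545,587)]: p('tall',a(*c),.058)
for c in [(533,470),(632,475),(630,527),(530,520)]: p('low',a(*c),.034)
for c in [(563,343),(612,346),(610,395),(562,393)]: p('stepA',a(*c),.058)
for c in [(557,407),(606,412),(604,460),(556,456)]: p('stepB',a(*c),.058)
for c in [(15,355),(28,357),(22,432),(10,430),(335,393),(350,393),(342,465),(328,465)]: p('tray',b(*c),.06)
p('pan',(144,278),.063);p('bottle',(356,309),.15);p('jar',(466,154),.075);p('tape',(166,159),.034);p('white',(413,210),.026)
s=t; Rm=cv2.Rodrigues(np.float64(t['rvec']))[0]; print(-Rm.T@np.float64(t['tvec']).ravel())
# pan ellipse
g=t['pixels'].astype(int);
```

```text
tall [461.8 306.6] [ 0.4667 -0.2632  0.058 ]
tall [495.1 309. ] [ 0.4633 -0.322   0.058 ]
tall [494.  325.5] [ 0.4346 -0.3198  0.058 ]
tall [460.8 325.5] [ 0.4338 -0.2612  0.058 ]
low [456.6 284.5] [ 0.5056 -0.2609  0.034 ]
low [491.2 286.3] [ 0.5035 -0.3239  0.034 ]
low [490.5 304.5] [ 0.4707 -0.3222  0.034 ]
low [455.5 302. ] [ 0.4742 -0.2588  0.034 ]
stepA [467.1 240.1] [ 0.5841 -0.2734  0.058 ]
stepA [484.2 241.1] [ 0.5827 -0.304   0.058 ]
stepA [483.5 258.3] [ 0.5522 -0.3024  0.058 ]
stepA [466.7 257.6] [ 0.553  -0.2725  0.058 ]
stepB [465.  262.5] [ 0.5443 -0.2693  0.058 ]
stepB [482.1 264.2] [ 0.5417 -0.2998  0.058 ]
stepB [481.4 281. ] [ 0.512  -0.2983  0.058 ]
stepB [464.6 279.6] [ 0.514  -0.2685  0.058 ]
tray [236. 187.] [0.6706 0.1367 0.06  ]
tray [241.2 187.8] [0.6693 0.1275 0.06  ]
tray [238.8 217.8] [0.616  0.1303 0.06  ]
tray [234. 217.] [0.6173 0.1387 0.06  ]
tray [364.  202.2] [ 0.6479 -0.0896  0.06  ]
tray [370.  202.2] [ 0.6481 -0.1002  0.06  ]
tray [366.8 231. ] [ 0.5968 -0.0949  0.06  ]
tray [361.2 231. ] [ 0.5966 -0.0851  0.06  ]
pan [144 278] [0.5079 0.2901 0.063 ]
bottle [356 309] [ 0.4624 -0.0686  0.15  ]
jar [466 154] [ 0.7347 -0.2675  0.075 ]
tape [166 159] [0.7243 0.2676 0.034 ]
white [413 210] [ 0.6409 -0.1835  0.026 ]
[0.48676618 0.01458454 1.02092583]
```

```bash
cat > ov.py <<'E'
from h import *
def T(x,y,yaw,P):
    P=np.float64(P); return np.c_[R.from_euler('z',yaw).apply(P)]+[x,y,0]
def box(x0,x1,y0,y1,z): return [[x0,y0,z],[x1,y0,z],[x1,y1,z],[x0,y1,z]]
def draw(f,win,rack,tray,pan,out):
    x,y,w,h=win; k=400/w; im=cv2.resize(f['pixels'][y:y+h,x:x+w],None,fx=k,fy=k,interpolation=cv2.INTER_CUBIC); im=np.clip(im*1.6,0,255).astype(np.uint8)
    L=[]
    m=1e-3
    for i,(sx,kind) in enumerate(zip([-60,-20,20,60],'tlss')):
        if kind=='t': q=[box(sx-15,sx+15,-30,30,58)]
        elif kind=='l': q=[box(sx-15,sx+15,-30,30,34)]
        else: q=[box(sx-15,sx+15,0,30,58),box(sx-15,sx+15,-30,0,34)]
        L+=[(T(*rack,np.array(b)*m),(0,255,0)) for b in q]
    for a,b in [(-119,-109),(-43,-33),(33,43),(109,119)]: L.append((T(*tray,np.array(box(-23,23,a,b,60))*m),(255,0,255)))
    th=np.linspace(0,2*np.pi,40); L.append((np.c_[pan[0]+.065*np.cos(th),pan[1]+.065*np.sin(th),0*th+.063],(255,255,0)))
    for P,c in L:
        uv=(proj(f,P)+.5-[x,y])*k-.5; cv2.polylines(im,[np.int32(uv*8)],True,c,1,cv2.LINE_AA,3)
    return im
E
cat > go.py <<'E'
from ov import *
import sys
rack,tray,pan=eval(sys.argv[1]); t,s=load('t0'),load('s0')
im=np.vstack([np.hstack([draw(t,(230,165,160,120),rack,tray,pan,0),draw(t,(410,225,140,105),rack,tray,pan,0)]),
 np.hstack([draw(s,(305,175,120,90),rack,tray,pan,0),draw(s,(325,310,120,90),rack,tray,pan,0)])])
cv2.imwrite(f'pics/{sys.argv[2]}.png',im)
E
python3 go.py "(.508,-.295,-.06),(.633,.0204,-.093),(.508,.290)" o1
python3 - <<'E'
from h import *
for n,box in (('t0',(100,235,190,322)),):
    f=load(n); g=cv2.cvtColor(f['pixels'],cv2.COLOR_BGR2GRAY)[235:322,100:190]
    m=(g>95).astype(np.uint8); k,l,st,c=cv2.connectedComponentsWithStats(cv2.morphologyEx(m,cv2.MORPH_OPEN,np.ones((5,5))))
    for i in range(1,k):
        if st[i][4]>500: print(st[i],c[i]+[100,235],at(f,c[i]+[100,235],.063))
E
```

```text
[   0    0   81   80 4870] [139.34455852 276.45995893] [0.51047137 0.29812801 0.063     ]
```

View pics/o1.png

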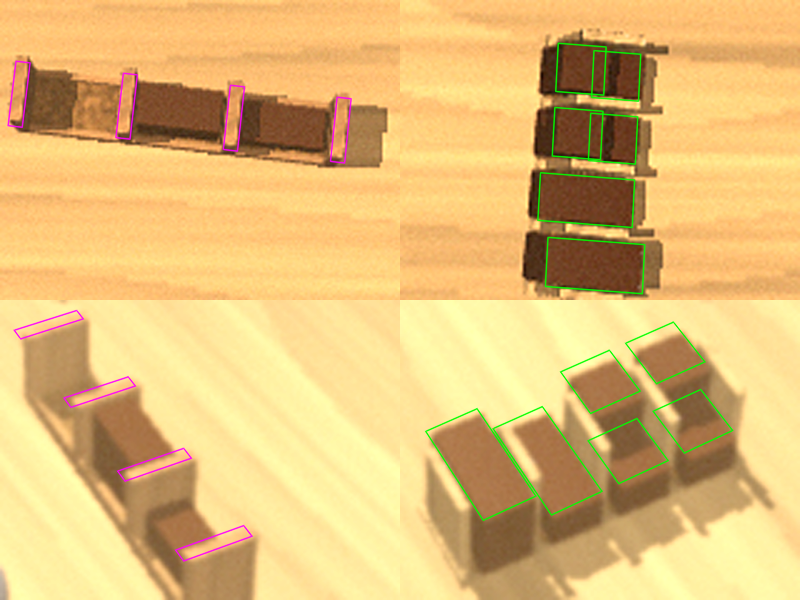

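Overlay: the model outlines fit both the rack and tray to a few mm.

Candidates for the block:
- Tray: tall (302,209) and low (345,216), so **stepped** is missing.
- Rack: tall (478,317) and low (474,294) are not it; stepped B (476,272) and stepped A (480,250) both fit.
- White decoy (413,210): no.

I choose A in the outer slot, and the close crop confirms it is stepped with its tall half on +y.

Run:
```python
from h import *
print(totool([.567,-.303,.20]).round(1))
```

```text
[-639.5 -740.2   32.7]
```

```bash
python3 -m inch '[93,-320,-370,0,0,0,-0.319,93,-320,-370,0,0,0,-0.319,93,-320,-370,0,0,0,-0.319,93,-320,-370,0,0,0,-0.319,93,-320,-370,0,0,0,-0.319,93,-320,-370,0,0,0,-0.319,93,-320,-370,0,0,0,-0.319,93,-320,-370,0,0,0,-0.319]' 10
python3 - <<'E'
from h import *
print(totool([.567,-.303,.20]).round(1),R.from_quat(arm.get_state()['ee_rot']).as_matrix().round(3))
E
```

```text
time: 1.1
eef_pos: [0.4119, 0.1588, 0.2326]
ee_rot: [0.035, 0.999, 0.0, 0.0]
contact_force: [0.8, 0.0, 0.7]
grip_width: 0.0932
gripper_force: 0.0
[-187.2 -449.7   32.7] [[-0.998  0.07   0.   ]
 [ 0.07   0.998 -0.   ]
 [-0.     0.    -1.   ]]
```

```bash
python3 -m inch '[93,-187,-450,0,0,0,0,93,-187,-450,0,0,0,0,93,-187,-450,0,0,0,0,93,-187,-450,0,0,0,0,93,-187,-450,0,0,0,0,93,-187,-450,0,0,0,0,93,-187,-450,0,0,0,0,93,-187,-450,83,0,0,0]'
python3 - <<'E'
from h import *
s=arm.get_state();print(totool([.567,-.303,.10]).round(1))
t=snap('top','t1');s1=snap('side','s1')
r=R.from_quat(s['ee_rot'])
ims=[]
for f,w in ((t,(400,190,160,120)),(s1,(320,270,160,120))):
    im=cv2.resize(f['pixels'][w[1]:w[1]+w[3],w[0]:w[0]+w[2]],None,fx=2.5,fy=2.5,interpolation=cv2.INTER_CUBIC); im=np.clip(im*1.5,0,255).astype(np.uint8)
    for q in ([0,-.0465,.014],[0,.0465,.014],[0,0,.014]):
        uv=(proj(f,r.apply(q)+s['eef_pos'])[0]+.5-w[:2])*2.5; cv2.drawMarker(im,tuple(int(v) for v in uv),(0,255,0),0,10,1)
    ims.append(im)
cv2.imwrite('pics/g1.png',np.hstack(ims))
E
```

```text
time: 2.1
eef_pos: [0.5629, -0.2878, 0.1814]
ee_rot: [0.036, 0.999, -0.001, 0.002]
contact_force: [1.6, 0.4, 0.0]
grip_width: 0.0931
gripper_force: 0.0
[ -4.8 -14.6  81.5]
```

View pics/g1.png

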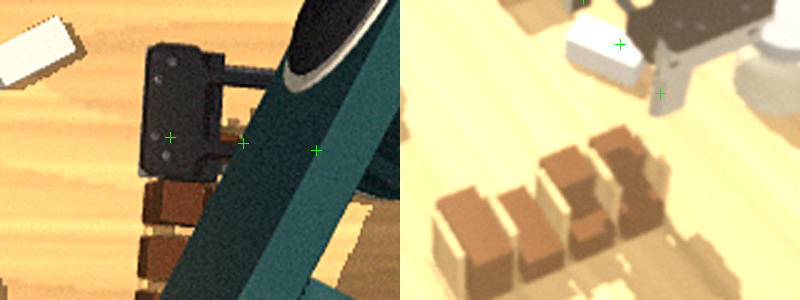

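The arm was still moving when I took that picture, so the markers lag behind the fingers. In the side view, the finger tip is at crop pixel (657,114). I'll settle and measure again.

```bash
python3 -m inch '[93,0,0,0,0,0,0,93,0,0,0,0,0,0]'
python3 - <<'E'
from h import *
s=arm.get_state();print(s['eef_pos'],totool([.567,-.303,.10]).round(1))
t=snap('top','t1');s1=snap('side','s1')
r=R.from_quat(s['ee_rot'])
ims=[]
for f,w in ((t,(440,210,100,75)),(s1,(365,280,120,90))):
    k=400/w[2];im=cv2.resize(f['pixels'][w[1]:w[1]+w[3],w[0]:w[0]+w[2]],None,fx=k,fy=k,interpolation=cv2.INTER_CUBIC); im=np.clip(im*1.5,0,255).astype(np.uint8)
    for y in (-.0465,.0465):
      for x in (-.0075,.0075):
        uv=(proj(f,r.apply([x,y,.014])+s['eef_pos'])[0]+.5-w[:2])*k; cv2.drawMarker(im,tuple(int(v) for v in uv),(0,255,0),0,8,1)
    ims.append(im)
cv2.imwrite('pics/g2.png',np.hstack(ims))
E
```

```text
time: 2.45
eef_pos: [0.5617, -0.2836, 0.1811]
ee_rot: [0.034, 0.999, -0.001, 0.001]
contact_force: [-0.2, -0.1, 0.5]
grip_width: 0.093
gripper_force: 0.0
[ 0.56172045 -0.28361456  0.18114282] [ -6.4 -18.9  81.2]
```

View pics/g2.png

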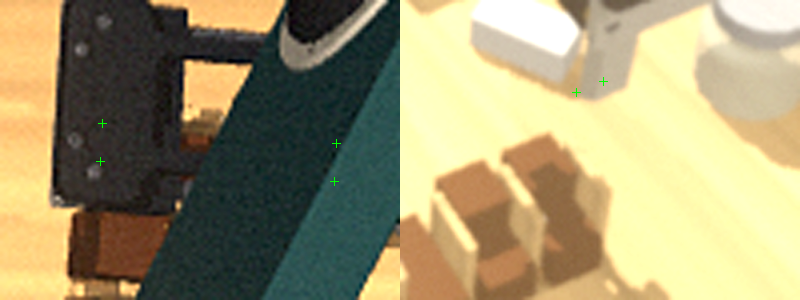

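The side markers sit about 1.5 px up and left of the real fingertip (crop pixel 582,97). That is the same offset the rack showed, so the bias is in the side camera and the top-view positions hold. Descending on A.

```bash
python3 -m inch '[93,-6.4,-19,0,0,0,0,93,-6.4,-19,40,0,0,0,93,-6.4,-19,80,0,0,0,93,-6.4,-19,110,0,0,0,93,-6.4,-19,135,0,0,0,93,-6.4,-19,150,0,0,0,93,-6.4,-19,155,0,0,0,93,-6.4,-19,155,0,0,0]' 12
python3 -m inch '[93,0,0,0,0,0,0,93,0,0,0,0,0,0]'; python3 -c "
from h import *
print(totool([.567,-.303,.026]).round(1))"
```

```text
time: 3.55
eef_pos: [0.5666, -0.304, 0.0246]
ee_rot: [0.035, 0.999, -0.0, 0.0]
contact_force: [-0.4, 0.2, -0.2]
grip_width: 0.0927
gripper_force: 0.0
time: 3.8
eef_pos: [0.5667, -0.3038, 0.0248]
ee_rot: [0.035, 0.999, -0.0, 0.0]
contact_force: [0.6, -0.4, 0.0]
grip_width: 0.0928
gripper_force: 0.0
[-0.3  0.9 -1.2]
```

```bash
python3 -m inch '[50,0,0,-1.2,0,0,0,50,0,0,-1.2,0,0,0,50,0,0,-1.2,0,0,0,50,0,0,-1.2,0,0,0,50,0,0,-1.2,0,0,0,50,0,0,-1.2,0,0,0,50,0,0,-1.2,0,0,0,50,0,0,-1.2,0,0,0]' 12
```

```text
time: 4.8
eef_pos: [0.5663, -0.3037, 0.0253]
ee_rot: [0.035, 0.999, 0.0, -0.0]
contact_force: [0.2, 0.6, 0.7]
grip_width: 0.0601
gripper_force: 11.9
```

```bash
python3 -m inch '[50,0,0,-8,0,0,0,50,0,0,-30,0,0,0,50,0,0,-65,0,0,0,50,0,0,-105,0,0,0,50,0,0,-145,0,0,0,50,0,0,-180,0,0,0,50,0,0,-195,0,0,0,50,0,0,-195,0,0,0]' 20
python3 -c "
from h import *
print(totool([.508,.290,.22]).round(1),totool([.508,.290,.1]).round(1))"
```

```text
time: 5.8
eef_pos: [0.5665, -0.3038, 0.2213]
ee_rot: [0.035, 0.999, -0.0, 0.001]
contact_force: [0.3, -0.3, -1.0]
grip_width: 0.0602
gripper_force: 19.9
[ 99.8 588.3   0.7] [ 99.9 588.3 120.7]
```

```bash
python3 -m inch '[50,5,30,0,0,0,0,50,13,75,0,0,0,0,50,22,130,0,0,0,0,50,31,185,0,0,0,0,50,41,240,0,0,0,0,50,50,295,0,0,0,0,50,60,350,0,0,0,0,50,69,405,0,0,0,0]'
python3 -m inch '[50,10,55,0,0,0,0,50,18,105,0,0,0,0,50,25,145,0,0,0,0,50,29,170,0,0,0,0,50,31,183,0,0,0,0,50,31,183,0,0,0,0,50,31,183,0,0,0,0,50,31,183,0,0,0,0]'
python3 - <<'E'
from h import *
s=arm.get_state();print(totool([.508,.290,.0815]).round(1))
t=snap('top','t2');s1=snap('side','s2')
ims=[]
for f,w in ((t,(90,200,133,100)),(s1,(170,90,133,100))):
    im=cv2.resize(f['pixels'][w[1]:w[1]+w[3],w[0]:w[0]+w[2]],(400,300),interpolation=cv2.INTER_CUBIC); ims.append(np.clip(im*1.5,0,255).astype(np.uint8))
cv2.imwrite('pics/g3.png',np.hstack(ims))
E
```

```text
time: 6.8
eef_pos: [0.5248, 0.1068, 0.2186]
ee_rot: [0.035, 0.999, -0.0, -0.001]
contact_force: [1.4, -0.0, -1.4]
grip_width: 0.06
gripper_force: 19.9
time: 7.8
eef_pos: [0.5078, 0.289, 0.2203]
ee_rot: [0.035, 0.999, -0.0, 0.0]
contact_force: [1.1, 0.2, -0.1]
grip_width: 0.0602
gripper_force: 19.9
[-1.000e-01  1.000e+00  1.388e+02]
```

View pics/g3.png

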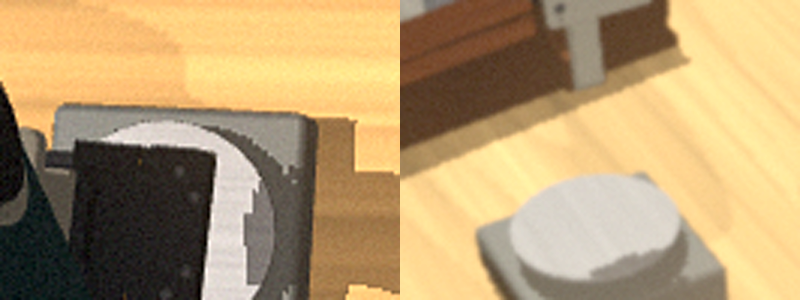

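```bash
python3 -m inch '[50,0,1,30,0,0,0,50,0,1,70,0,0,0,50,0,1,100,0,0,0,50,0,1,120,0,0,0,50,0,1,130,0,0,0,50,0,1,134,0,0,0,50,0,1,136,0,0,0,50,0,1,137,0,0,0]'
python3 -m inch '[50,0,0,1,0,0,0,50,0,0,2,0,0,0,50,0,0,2,0,0,0,50,0,0,2,0,0,0]'
```

```text
time: 8.9
eef_pos: [0.508, 0.291, 0.0839]
ee_rot: [0.035, 0.999, 0.0, 0.0]
contact_force: [-0.6, 0.2, -0.6]
grip_width: 0.0603
gripper_force: 19.9
time: 9.4
eef_pos: [0.5077, 0.2909, 0.0813]
ee_rot: [0.035, 0.999, -0.0, -0.0]
contact_force: [0.7, 0.5, -1.7]
grip_width: 0.06
gripper_force: 19.9
```

```bash
python3 -m inch '[61,0,0,1,0,0,0,63,0,0,1,0,0,0,66,0,0,1,0,0,0,72,0,0,1,0,0,0,80,0,0,0,0,0,0,90,0,0,0,0,0,0,90,0,0,0,0,0,0,90,0,0,0,0,0,0]'
python3 -m inch '[90,0,0,-10,0,0,0,90,0,0,-40,0,0,0,90,0,0,-80,0,0,0,90,0,0,-110,0,0,0,90,0,0,-110,0,0,0,90,0,0,-110,0,0,0]'
python3 - <<'E'
from h import *
t=snap('top','t3');s1=snap('side','s3')
ims=[]
for f,w in ((t,(90,220,133,100)),(s1,(170,120,133,100))):
    im=cv2.resize(f['pixels'][w[1]:w[1]+w[3],w[0]:w[0]+w[2]],(400,300),interpolation=cv2.INTER_CUBIC); ims.append(np.clip(im*1.5,0,255).astype(np.uint8))
cv2.imwrite('pics/g4.png',np.hstack(ims))
E
```

```text
time: 10.4
eef_pos: [0.5077, 0.2908, 0.0812]
ee_rot: [0.035, 0.999, -0.0, -0.0]
contact_force: [-0.1, 0.1, 0.5]
grip_width: 0.09
gripper_force: 0.0
time: 11.15
eef_pos: [0.5075, 0.2907, 0.1908]
ee_rot: [0.035, 0.999, -0.0, -0.0]
contact_force: [0.3, -0.5, -0.4]
grip_width: 0.0898
gripper_force: 0.0
```

View pics/g4.png

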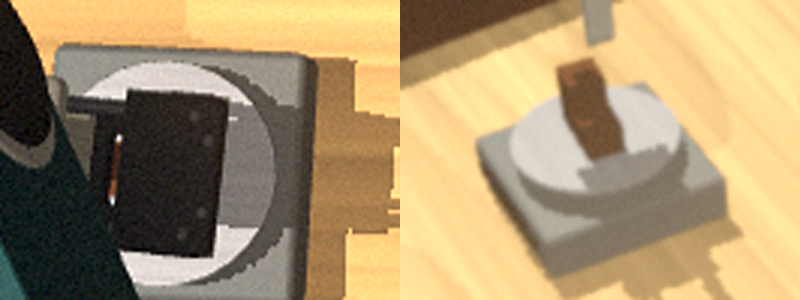

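The side crop shows the stepped block standing upright mid-pan at about (590,110). Next I'll turn the hand 90° and, after the settling second, grip across the sides, offset 8 mm toward the tall (+y) half.

```bash
python3 -m inch '[60,0,0,0,0,0,0.18,60,0,0,0,0,0,0.36,60,0,0,0,0,0,0.54,60,0,0,0,0,0,0.72,60,0,0,0,0,0,0.9,60,0,0,0,0,0,1.08,60,0,0,0,0,0,1.26,60,0,0,0,0,0,1.44]'
python3 -m inch '[60,0,0,0,0,0,0.13,60,0,0,0,0,0,0.13,60,0,0,0,0,0,0.13]'
python3 - <<'E'
from h import *
s=arm.get_state();print(s['joint_positions'],R.from_quat(s['ee_rot']).as_matrix().round(3))
# block centre on pan ~ (.508,.291); +8mm along its y axis (.07,.998)
print(totool([.5085,.299,.085]).round(1))
E
```

```text
time: 12.25
eef_pos: [0.5074, 0.2907, 0.1902]
ee_rot: [0.687, 0.726, -0.001, -0.0]
contact_force: [0.5, 0.0, 0.1]
grip_width: 0.0601
gripper_force: 0.0
time: 12.62
eef_pos: [0.5075, 0.2908, 0.1908]
ee_rot: [0.73, 0.683, -0.0, -0.0]
contact_force: [0.5, 0.3, 0.0]
grip_width: 0.06
gripper_force: 0.0
[ 4.76691718e-01 -6.51760341e-02  1.69391331e+00 -1.22292683e-05
  1.51359677e+00  5.42668626e-01] [[ 0.066  0.998 -0.001]
 [ 0.998 -0.066 -0.   ]
 [-0.    -0.001 -1.   ]]
[  8.3   0.5 105.8]
```

```bash
python3 -m inch '[60,8.3,0.5,20,0,0,0,60,8.3,0.5,50,0,0,0,60,8.3,0.5,78,0,0,0,60,8.3,0.5,95,0,0,0,60,8.3,0.5,102,0,0,0,60,8.3,0.5,105,0,0,0,60,8.3,0.5,105,0,0,0,60,8.3,0.5,105,0,0,0]' 12
python3 -m inch '[20,0,0,0,0,0,0,20,0,0,0,0,0,0,20,0,0,0,0,0,0,20,0,0,0,0,0,0,20,0,0,0,0,0,0,20,0,0,0,0,0,0,20,0,0,0,0,0,0,20,0,0,0,0,0,0]' 12
```

```text
time: 13.62
eef_pos: [0.509, 0.2993, 0.087]
ee_rot: [0.731, 0.682, 0.001, 0.0]
contact_force: [-0.0, 0.1, -0.6]
grip_width: 0.06
gripper_force: 0.0
time: 14.62
eef_pos: [0.5088, 0.2991, 0.0863]
ee_rot: [0.731, 0.682, 0.0, 0.0]
contact_force: [-0.3, 0.1, 0.4]
grip_width: 0.0299
gripper_force: 11.9
```

```bash
python3 -m inch '[20,0,0,-5,0,0,0,20,0,0,-20,0,0,0,20,0,0,-50,0,0,0,20,0,0,-85,0,0,0,20,0,0,-115,0,0,0,20,0,0,-130,0,0,0,20,0,0,-130,0,0,0,20,0,0,-130,0,0,0]' 20
python3 - <<'E'
from ov import *
t=load('t0'); w=(230,180,60,45);k=13
im=cv2.resize(t['pixels'][w[1]:w[1]+w[3],w[0]:w[0]+w[2]],None,fx=k,fy=k,interpolation=cv2.INTER_CUBIC); im=np.clip(im*1.5,0,255).astype(np.uint8)
tr=(.633,.0204,-.093)
for b,c in ((box(-23,23,33,43,60),(255,0,255)),(box(-23,23,109,119,60),(255,0,255)),(box(-18,18,43,109,8),(0,255,0)),(box(-23,23,43,109,14),(255,255,0))):
    uv=(proj(t,T(*tr,np.array(b)*1e-3))+.5-w[:2])*k-.5; cv2.polylines(im,[np.int32(uv*8)],True,c,1,cv2.LINE_AA,3)
cv2.imwrite('pics/p1.png',im)
print(totool([.6408,.1041,.20]).round(1),arm.get_state()['grip_width'])
E
```

```text
time: 15.62
eef_pos: [0.5084, 0.2989, 0.215]
ee_rot: [0.731, 0.682, -0.001, -0.0]
contact_force: [0.1, 0.4, -2.0]
grip_width: 0.0299
gripper_force: 19.9
[-185.2  145.5   14.9] 0.029871153226553662
```

View pics/p1.png

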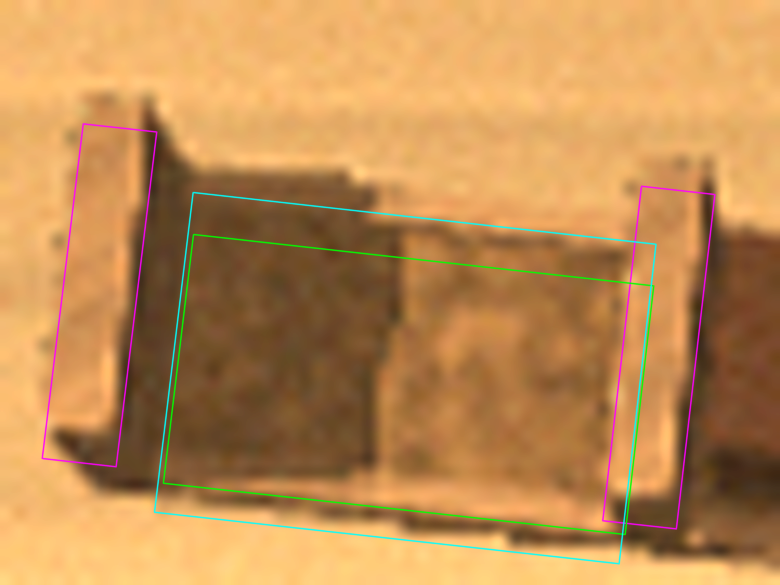

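The enlarged top view shows the real tray about 26–31 px above the overlay. The left wall top is centred at crop (99,264) against 295 for the model, and the right at (659,327) against 357. The tray x is therefore about 0.636 to 0.637, while y and yaw agree. Clearance is ±3 mm, so I'll aim at 0.636 and feel for the floor (TCP z about 0.033) as against the rim (about 0.039).

```bash
python3 -m inch '[20,-15,12,0,0,0,0.027,20,-50,40,0,0,0,0.027,20,-95,76,0,0,0,0.027,20,-135,108,0,0,0,0.027,20,-165,132,0,0,0,0.027,20,-180,144,0,0,0,0.027,20,-185,148.5,0,0,0,0.027,20,-185,148.5,0,0,0,0.027]'
python3 -m inch '[20,0,0,20,0,0,0,20,0,0,55,0,0,0,20,0,0,85,0,0,0,20,0,0,105,0,0,0,20,0,0,115,0,0,0,20,0,0,115,0,0,0,20,0,0,115,0,0,0]'
python3 - <<'E'
from h import *
s=arm.get_state();print(totool([.6438,.1043,.042]).round(1),s['grip_width'],R.from_quat(s['ee_rot']).as_matrix().round(3))
snap('top','t4');f=snap('side','s4')
E
```

```text
time: 16.62
eef_pos: [0.644, 0.1046, 0.216]
ee_rot: [0.74, 0.672, -0.0, -0.0]
contact_force: [-0.3, 0.2, -0.3]
grip_width: 0.0297
gripper_force: 19.9
time: 17.5
eef_pos: [0.6446, 0.1044, 0.1024]
ee_rot: [0.74, 0.672, 0.001, 0.0]
contact_force: [-0.0, -0.7, -0.4]
grip_width: 0.0299
gripper_force: 19.9
[-0.2 -0.9 60.4] 0.029922345920720583 [[ 0.096  0.995  0.002]
 [ 0.995 -0.096  0.   ]
 [ 0.     0.001 -1.   ]]
```

```bash
python3 -m inch '[20,0,0,10,0,0,0,20,0,0,20,0,0,0,20,0,0,30,0,0,0,20,0,0,40,0,0,0,20,0,0,50,0,0,0,20,0,0,55,0,0,0,20,0,0,58,0,0,0,20,0,0,58,0,0,0]'
python3 -m inch '[20,0,0,2,0,0,0,20,0,0,4,0,0,0,20,0,0,5,0,0,0,20,0,0,5,0,0,0]'
python3 -m inch '[20,0,0,1,0,0,0,20,0,0,2,0,0,0,20,0,0,2,0,0,0,20,0,0,2,0,0,0]'
```

```text
time: 18.6
eef_pos: [0.6442, 0.1043, 0.0433]
ee_rot: [0.74, 0.672, 0.0, 0.0]
contact_force: [-1.0, -0.4, -0.6]
grip_width: 0.0301
gripper_force: 19.9
time: 19.1
eef_pos: [0.6441, 0.1043, 0.0382]
ee_rot: [0.74, 0.672, -0.0, -0.0]
contact_force: [-0.0, -0.7, -1.1]
grip_width: 0.0304
gripper_force: 19.9
time: 19.6
eef_pos: [0.6441, 0.1043, 0.0363]
ee_rot: [0.74, 0.672, 0.0, 0.0]
contact_force: [1.1, -0.3, -1.8]
grip_width: 0.03
gripper_force: 19.9
```

No rim contact so far, down to below 0.039. Continuing in small steps.

```bash
for i in 1 2; do python3 -m inch '[20,0,0,1,0,0,0,20,0,0,1.5,0,0,0,20,0,0,1.5,0,0,0]' | egrep 'eef|contact'; done
```

```text
eef_pos: [0.6441, 0.1043, 0.0347]
contact_force: [0.2, 0.8, -0.7]
eef_pos: [0.6441, 0.1043, 0.0333]
contact_force: [0.1, 0.2, -0.9]
```

```bash
python3 -m inch '[20,0,0,0.5,0,0,0,20,0,0,1,0,0,0,20,0,0,1,0,0,0]' | egrep 'eef|contact'
```

```text
eef_pos: [0.6443, 0.1043, 0.0332]
contact_force: [-4.5, 0.3, 8.8]
```

Contact at 0.0333, which matches the floor rather than the rim. Releasing gently, backing off upward, then looking.

```bash
python3 -m inch '[30,0,0,-0.7,0,0,0,31,0,0,-0.7,0,0,0,33,0,0,-0.7,0,0,0,37,0,0,-0.7,0,0,0,45,0,0,-0.7,0,0,0,55,0,0,-0.7,0,0,0,55,0,0,-0.7,0,0,0,55,0,0,-0.7,0,0,0]'
python3 -m inch '[55,0,0,-10,0,0,0,55,0,0,-40,0,0,0,55,0,0,-80,0,0,0,55,0,0,-130,0,0,0,55,0,0,-180,0,0,0,55,0,0,-200,0,0,0,55,0,0,-200,0,0,0]'
python3 -m inch '[55,60,0,0,0,0,0,55,120,0,0,0,0,0,55,170,-60,0,0,0,0,55,210,-110,0,0,0,0,55,250,-150,0,0,0,0,55,250,-150,0,0,0,0,55,250,-150,0,0,0,0]'
python3 - <<'E'
from h import *
t=snap('top','t5');s=snap('side','s5')
ims=[]
for f,w in ((t,(225,165,160,120)),(s,(300,170,120,90))):
    im=cv2.resize(f['pixels'][w[1]:w[1]+w[3],w[0]:w[0]+w[2]],(400,300),interpolation=cv2.INTER_CUBIC); ims.append(np.clip(im*1.5,0,255).astype(np.uint8))
full=[np.clip(cv2.resize(f['pixels'],(400,300),interpolation=cv2.INTER_AREA)*1.3,0,255).astype(np.uint8) for f in (t,s)]
cv2.imwrite('pics/f.png',np.vstack([np.hstack(ims),np.hstack(full)]))
E
```

```text
time: 21.72
eef_pos: [0.6441, 0.1043, 0.033]
ee_rot: [0.74, 0.672, 0.0, 0.0]
contact_force: [0.4, -0.8, 0.3]
grip_width: 0.0546
gripper_force: 0.0
time: 22.6
eef_pos: [0.6444, 0.1044, 0.2343]
ee_rot: [0.74, 0.672, 0.001, 0.001]
contact_force: [0.7, 0.6, -0.7]
grip_width: 0.0551
gripper_force: 0.0
time: 23.48
eef_pos: [0.5183, 0.3676, 0.2314]
ee_rot: [0.74, 0.673, -0.001, -0.0]
contact_force: [0.0, 0.6, -0.0]
grip_width: 0.0549
gripper_force: 0.0
```

View pics/f.png

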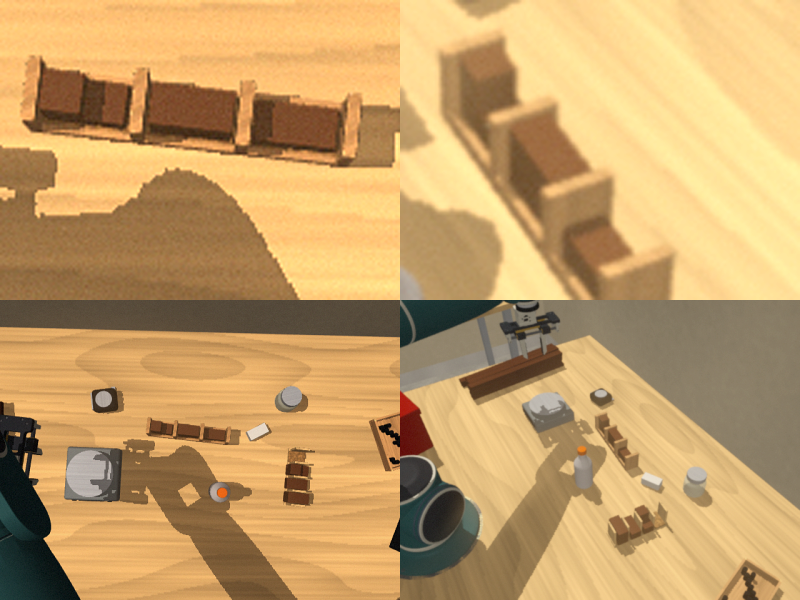

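The final view shows the stepped block in the left pocket at crop (83,95). It is in line with and level with the tall and low blocks, and the other blocks and bystanders are where they were.

```bash
python3 -c "
from rig import arm
print(arm.finish_job())"
```

```text
the job is handed in; nothing more can be done
None
```

The missing stepped block was weighed standing in the middle of the pan, then placed in the tray's empty pocket, flat as far as contact height and the final picture show; the job is handed in at about 24 s, with the other blocks and bystanders where they were in that picture.

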